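# Pull the misfiled 12 mm boards out of the 9 mm tray

## Robot

A 6-joint arm with a two-finger parallel gripper is mounted at the origin on the work surface. World frame = base frame: x ahead of the robot, y to its left, z up, the work surface at z = 0. Lengths are in m, angles in rad, forces in N, time in s.
With the tool pointing down it reaches from about 0.3 to 0.875 m from the base axis. Payload 6.4 kg.
Tool frame: the origin (TCP) lies between the finger pads; the fingertips stand 19 mm ahead of it and the grasp point (between the pads) is the TCP (ctrl.tips_ahead is the z of the fingertips in the tool frame, in m); z points along the fingers, y is the line along which they close (so a half turn about z gives the same grasp; the last joint's range is limited). The gripper opens to 85 mm and grips with 20 to 120 N. Pads are 22 mm wide; open, the fingers measure 114 mm over their backs; the gripper's body (76 mm by 85 mm) begins 54 mm behind the grasp point. The pads swing forward as they close: fully open they stand 13 mm farther back than shut.
Start: joints at [-1.416, 0.181, 1.607, -0, 1.354, -0.206], TCP at [0.203, -0.538, 0.25] pointing down, gripper open.
Joint ranges: [-2.99, 2.99], [-0.89, 2.07], [0.3, 2.58], [-1.14, 4.28], [0, 2.63], [-3.12, 3.12]. Speed limits (rad/s): [2.57, 2.57, 3.01, 3.14, 3.14, 3.14].

## Interface

Orientations are given as a unit quaternion [w, x, y, z].
In Python, from bench import readout, vision, ctrl gives the robot as it stands.
- The arm moves only by the tool play_rows, never from a script. Its arguments are lists of equal length, an entry for each row: "xyz": the shift along the tool's x, y, z in mm, a list of three; "rot": the turn, a rotation vector about the tool's x, y, z in rad, a list of three; "grip": the opening, from 0 (shut) to 1 (fully open). In form: {"xyz": [[x, y, z], ...], "rot": [[rx, ry, rz], ...], "grip": [grip, ...]}. A call has exactly 10 rows; each row is the pose to reach, as a shift and turn from the pose commanded when the call began, along the tool's axes at that moment; what a row does not reach only later rows make up. A row lasts 1/8 s, in which the tool goes at most 62.5 mm and 10.7 degrees, less where a joint would pass 70% of its speed; a pose out of reach is approached as far as the arm can. A call with a gripper value outside its range is refused whole. The fingers move at their own pace and stop on an object; the grip force is fixed at half the most. Time passes only in rows, so rows that repeat a pose let the fingers close, or fill a call up. It gives the time, the measured TCP pose, the force, the opening and the grip force at its end, in the units of the state.
- readout.get_obs(): the state, without advancing time (a new reading comes with each control period).
- vision.camera(name): name is "scene" or "top" or "wrist"; returns a dict with "color" (420x560x3 uint8, red, green, blue), "depth" (420x560 float32, m along the optical axis (not along the pixel's ray), 0 where there is no reading), "camera_matrix" (3x3 intrinsics, pixels), "k1" (the pictures are not rectified: a ray, as slopes to the right and down, at radius r is drawn at 1 + k1 r^2 times it, then the intrinsics apply), "extrinsics" (4x4, takes a point from camera to world coordinates); the wrist camera has in their place "hand_eye" (4x4, takes a point from camera to tool coordinates, whose origin is the TCP and whose axes are the flange's). Camera axes: x right, y down, z forward; pixel columns grow to the right and rows downward; lengths in m; the calibration is good to about 2 mm. A picture is of the moment at which its call begins: read the wrist's pose just before it.
- ctrl.hand_in(): hands the job in; it is judged then, once.
The state is a dict: "time_s": time; "q": joint angles; "dq": joint speeds; "joint_efforts": joint torques, N m; "eef_pos": TCP position; "eef_rot": TCP orientation; "wrist_force": force on the tool from outside, world axes, zero at the start; "torque": the same for the moment, N m; "opening": opening from 0.0 (shut) to 1.0 (fully open); "grasp_force": force on a finger pad.
Only numpy, scipy, OpenCV 4.12 (cv2) and the standard library are available. Lean on these libraries where they do the work, as an engineer would, in place of code of your own. Each camera call takes 0.05 s, during which the arm holds its last target. There are 200 camera calls.

## Task

The green tray is for 9 mm boards and the blue tray for 12 mm boards, but some 12 mm boards have been filed in the green tray by mistake. They look alike, so pinch each board's top edge across its thickness and go by the finger opening: stand every 12 mm board from the green tray in a free slot of the blue tray, on its long edge and fully down like the one already there, and leave the 9 mm boards standing in the green tray. Do not push the carton, the tape roll or the jar about.

Things in the scene. Friction and masses are not known exactly. Their poses are not given: they have to be found in the camera images.
- green_tray: fixed green tray, 192 (its x) x 264 (its y) x 60 mm high, slots roughly along world x; origin: centre of underside, inner floor 4 mm above. Dividers along its x, 4 mm thick, 54 mm high, make ten slots 22 mm wide, 184 mm long, centred at y = -117, -91, -65, -39, -13, 13, 39, 65, 91, 117 mm. For 9 mm boards: four boards stand in it, 78 mm apart, tops 54 mm above its rim
- blue_tray: fixed blue tray, 192 (its x) x 264 (its y) x 60 mm high, slots roughly along world x; origin: centre of underside, inner floor 4 mm above. Dividers along its x, 4 mm thick, 54 mm high, make ten slots 22 mm wide, 184 mm long, centred at y = -117, -91, -65, -39, -13, 13, 39, 65, 91, 117 mm. For 12 mm boards: one stands in it already, in the slot at y = -91 mm, the rest are empty
- board_a_mid (a point): plywood board 160 mm long (its x), 110 mm high (its z), with two small dark dots low on its faces, standing on its long edge in a slot of the green tray; the point is its centre, half-way up (55 mm above its lower edge, 55 mm below its upper edge); its thickness lies along its y; thickness either 9 or 12 mm, not known beforehand
- board_b_mid (a point): plywood board 160 mm long (its x), 110 mm high (its z), with two small dark dots low on its faces, standing on its long edge in a slot of the green tray; the point is its centre, half-way up (55 mm above its lower edge, 55 mm below its upper edge); its thickness lies along its y; thickness either 9 or 12 mm, not known beforehand
- board_c_mid (a point): plywood board 160 mm long (its x), 110 mm high (its z), with two small dark dots low on its faces, standing on its long edge in a slot of the green tray; the point is its centre, half-way up (55 mm above its lower edge, 55 mm below its upper edge); its thickness lies along its y; thickness either 9 or 12 mm, not known beforehand
- board_d_mid (a point): plywood board 160 mm long (its x), 110 mm high (its z), with two small dark dots low on its faces, standing on its long edge in a slot of the green tray; the point is its centre, half-way up (55 mm above its lower edge, 55 mm below its upper edge); its thickness lies along its y; thickness either 9 or 12 mm, not known beforehand
- board_e_mid (a point): plywood board 160 mm long (its x), 110 mm high (its z), with two small dark dots low on its faces, standing on its long edge in a slot of the blue tray; the point is its centre, half-way up (55 mm above its lower edge, 55 mm below its upper edge); its thickness lies along its y; it is known to be 12 mm thick, rightly filed, and stays in the blue tray
- carton_mid (a point): white stock box with a yellow tape band, 80 x 130 x 60 mm, on the bench beyond the trays; the point is its centre
- tape_roll_mid (a point): roll of amber packing tape lying flat, 104 mm outside and 76 mm inside diameter, 48 mm high, on the bench beyond the trays; the point is its centre
- bead_jar_mid (a point): closed jar with white cap and red label, 72 mm diameter, 95 mm high, on the bench beyond the trays; the point is its centre

How it is judged:
At the end, for the whole second after the job is handed in: Every 12 mm board stands on its long edge in the blue tray, every 9 mm board in the green one, down on its floor (centre under 64 mm high, within 131 mm of the tray's centre), leaning under 0.35 rad, at rest, let go. A board's thickness is the distance between its two face points (((distance between board_a_left_face and board_a_right_face above 0.0105 m and horizontal distance between board_a_mid and blue_tray below 0.131 m and height (world z) of board_a_mid below 0.064 m and angle between the z axis of board_a_mid and the z axis of blue_tray, either way round below 0.35 rad and linear speed of board_a below 0.02 m/s) or (distance between board_a_left_face and board_a_right_face below 0.0105 m and horizontal distance between board_a_mid and green_tray below 0.131 m and height (world z) of board_a_mid below 0.064 m and angle between the z axis of board_a_mid and the z axis of green_tray, either way round below 0.35 rad and linear speed of board_a below 0.02 m/s)) and ((distance between board_b_left_face and board_b_right_face above 0.0105 m and horizontal distance between board_b_mid and blue_tray below 0.131 m and height (world z) of board_b_mid below 0.064 m and angle between the z axis of board_b_mid and the z axis of blue_tray, either way round below 0.35 rad and linear speed of board_b below 0.02 m/s) or (distance between board_b_left_face and board_b_right_face below 0.0105 m and horizontal distance between board_b_mid and green_tray below 0.131 m and height (world z) of board_b_mid below 0.064 m and angle between the z axis of board_b_mid and the z axis of green_tray, either way round below 0.35 rad and linear speed of board_b below 0.02 m/s)) and ((distance between board_c_left_face and board_c_right_face above 0.0105 m and horizontal distance between board_c_mid and blue_tray below 0.131 m and height (world z) of board_c_mid below 0.064 m and angle between the z axis of board_c_mid and the z axis of blue_tray, either way round below 0.35 rad and linear speed of board_c below 0.02 m/s) or (distance between board_c_left_face and board_c_right_face below 0.0105 m and horizontal distance between board_c_mid and green_tray below 0.131 m and height (world z) of board_c_mid below 0.064 m and angle between the z axis of board_c_mid and the z axis of green_tray, either way round below 0.35 rad and linear speed of board_c below 0.02 m/s)) and ((distance between board_d_left_face and board_d_right_face above 0.0105 m and horizontal distance between board_d_mid and blue_tray below 0.131 m and height (world z) of board_d_mid below 0.064 m and angle between the z axis of board_d_mid and the z axis of blue_tray, either way round below 0.35 rad and linear speed of board_d below 0.02 m/s) or (distance between board_d_left_face and board_d_right_face below 0.0105 m and horizontal distance between board_d_mid and green_tray below 0.131 m and height (world z) of board_d_mid below 0.064 m and angle between the z axis of board_d_mid and the z axis of green_tray, either way round below 0.35 rad and linear speed of board_d below 0.02 m/s)) and horizontal distance between board_e_mid and blue_tray below 0.131 m and height (world z) of board_e_mid below 0.064 m and angle between the z axis of board_e_mid and the z axis of blue_tray, either way round below 0.35 rad and linear speed of board_e below 0.02 m/s); the robot touches nothing.
It fails at once if the carton is pushed more than 30 mm (distance of carton_mid from where it was at the start of the episode above 0.03 m).
It fails at once if the tape roll is pushed more than 30 mm (distance of tape_roll_mid from where it was at the start of the episode above 0.03 m).
It fails at once if the bead jar is pushed more than 30 mm (distance of bead_jar_mid from where it was at the start of the episode above 0.03 m).
It also fails if it takes over 69 s, if anything falls off the work surface, if the arm or the gripper's body presses on something with over 40 N, if the wrist force passes 120 N, or if a joint passes its speed limit or range.

## Working session

There is one attempt and no reset: what is moved stays moved. The work goes in short steps, Python scripts to look and compute and a tool call to move; the robot and the scene stay as the last step left them, time stands still between calls to the robot, and variables do not carry over. Pictures are saved under pics/ and viewed, at most 10 in all, crops included, and the job is handed in when it is done.

Besides the shell and the picture viewer there is one more tool, called after "Call:" as name(argument=value, ...) on one line, values as JSON. play_rows: Moves the arm, as the interface text tells. Its arguments: {"type":"object","properties":{"xyz":{"type":"array","items":{"type":"array","items":{"type":"number"}}},"rot":{"type":"array","items":{"type":"array","items":{"type":"number"}}},"grip":{"type":"array","items":{"type":"number"}}},"required":["xyz","rot","grip"]}

```bash
mkdir -p pics; cat > h.py <<'E'
import numpy as np, cv2
from bench import readout, vision, ctrl
def save(n,c): cv2.imwrite(f'pics/{n}.png',c['color'][...,::-1])
E
python3 - <<'E'
from h import *
o=readout.get_obs(); print(o)
for n in('top','scene'):
    c=vision.camera(n); save(n+'0',c); np.savez('pics/'+n+'0.npz',**c); print(n,c['camera_matrix'],c['k1'],c['extrinsics'])
E
```

```text
{'time_s': 0.0, 'q': array([-1.41627650e+00,  1.81544468e-01,  1.60799643e+00,  3.87258441e-06,
        1.35377558e+00, -2.06287937e-01]), 'dq': array([ 0.00025997, -0.0005208 ,  0.00017334, -0.00103903,  0.00062454,
        0.00094673]), 'joint_efforts': array([ 4.94397882e-04, -4.44866073e+01, -3.51340520e+01, -3.72137592e-04,
        8.95840436e-03, -4.20328774e-06]), 'eef_pos': array([ 0.20293652, -0.53745589,  0.24938778]), 'eef_rot': array([-8.61574034e-04,  9.83771016e-01,  1.79426436e-01,  2.41971594e-05]), 'wrist_force': array([0.69981242, 0.24744985, 0.5598116 ]), 'torque': array([-0.00373785, -0.01054475, -0.00856209]), 'grasp_force': 0.0, 'opening': 0.9993543094071665}
top [[492.41999011   0.         286.43443966]
 [  0.         492.41999011 214.32558041]
 [  0.           0.           1.        ]] -0.16625780270130108 [[-0.0268689  -0.99380201  0.10786855  0.47109964]
 [-0.99962774  0.02722316  0.00181276 -0.01211558]
 [-0.00473805 -0.10777968 -0.99416351  1.15843781]
 [ 0.          0.          0.          1.        ]]
scene [[474.80208674   0.         279.82221963]
 [  0.         474.80208674 221.88676191]
 [  0.           0.           1.        ]] -0.05019025223661458 [[-0.89388783  0.29702734 -0.33576676  0.97793094]
 [ 0.44793602  0.62158998 -0.6426346   0.67514716]
 [ 0.01782921 -0.72484527 -0.68868096  0.81664242]
 [ 0.          0.          0.          1.        ]]
```

View pics/top0.png

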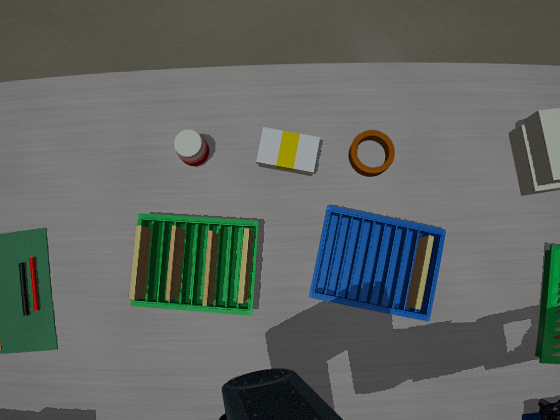

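View pics/scene0.png

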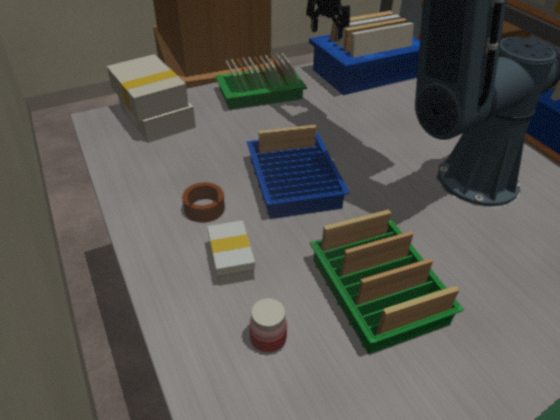

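```bash
cat >> h.py <<'E'
def cloud(c,T):
    K=c['camera_matrix'];v,u=np.mgrid[0:420,0:560]
    k=float(c['k1'])
    p=np.stack([u,v],-1).reshape(-1,1,2).astype(float)
    n=cv2.undistortPoints(p,K,np.array([k,0,0,0,0.])).reshape(420,560,2)
    d=c['depth'][...,None]
    P=np.concatenate([n*d,d],-1)
    return P@T[:3,:3].T+T[:3,3]
E
python3 - <<'E'
from h import *
c=np.load('pics/top0.npz'); P=cloud(c,c['extrinsics']); hsv=cv2.cvtColor(c['color'],cv2.COLOR_RGB2HSV)
ok=c['depth']>0;z=P[...,2]
H=hsv[...,0];S=hsv[...,1]
def rect(m):
    q=(P[m][:,:2]*1000).astype(np.float32); r=cv2.minAreaRect(q); return r,cv2.boxPoints(r).round(0).tolist()
reg=(P[...,0]>.2)&(P[...,0]<.7)&ok
for n,lo,hi,y0,y1 in(('green',45,80,0.03,.4),('blue',100,130,-.4,0.03)):
    m=reg&(H>=lo)&(H<=hi)&(S>120)&(z>.05)&(z<.068)&(P[...,1]>y0)&(P[...,1]<y1)
    print(n,m.sum(),np.median(z[m]),rect(m))
m=(reg&(z>.1)&(z<.13)&(abs(P[...,1])<.4)&(H<30)).astype(np.uint8)
k,l,s,_=cv2.connectedComponentsWithStats(m)
for i in range(1,k):
    if s[i,4]>60:
        mm=l==i; print(s[i],np.median(z[mm]),np.percentile(z[mm],[5,95]),rect(mm))
for n,u,v in(('jar',190,140),('carton',288,150),('tape',372,133)): print(n,P[v,u])
E
```

```text
green 3018 0.056260454075673594 (((485.7326354980469, 201.15415954589844), (277.79949951171875, 211.51443481445312), 84.7738265991211), [[368.0, 72.0], [578.0, 53.0], [604.0, 330.0], [393.0, 349.0]])
blue 3719 0.05659647223924846 (((475.1273498535156, -212.99203491210938), (278.34613037109375, 212.22381591796875), 76.661865234375), [[340.0, -324.0], [546.0, -373.0], [610.0, -102.0], [404.0, -53.0]])
[129 226  14  73 489] 0.11251169980863263 [0.10184642 0.11605861] (((490.68426513671875, 319.1619567871094), (14.923129081726074, 156.35604858398438), 83.56338500976562), [[412.0, 321.0], [568.0, 303.0], [569.0, 318.0], [414.0, 335.0]])
[166 226  11  74 392] 0.11253699126403505 [0.10201898 0.1158802 ] (((488.09552001953125, 241.110595703125), (10.893651962280273, 157.70240783691406), 84.60408020019531), [[409.0, 243.0], [566.0, 228.0], [567.0, 239.0], [410.0, 254.0]])
[238 228  12  75 401] 0.11309946908676216 [0.1064598  0.11645364] (((479.2212829589844, 84.08011627197266), (12.1173677444458, 157.71498107910156), 84.24406433105469), [[400.0, 86.0], [557.0, 70.0], [558.0, 82.0], [401.0, 98.0]])
[203 231  10  75 356] 0.1128166246886333 [0.10413183 0.11617616] (((474.72479248046875, 161.3214111328125), (9.870341300964355, 157.763916015625), 85.2262954711914), [[396.0, 163.0], [553.0, 150.0], [554.0, 160.0], [397.0, 173.0]])
[414 236  20  74 513] 0.11298703544036104 [0.10250894 0.11649587] (((451.898681640625, -301.4736328125), (14.216764450073242, 157.86439514160156), 76.6045913696289), [[373.0, -290.0], [527.0, -327.0], [530.0, -313.0], [377.0, -276.0]])
jar [0.75990984 0.20111763 0.09293245]
carton [ 0.73713215 -0.01763894  0.0628357 ]
tape [ 0.77649227 -0.21442815  0.04882637]
```

```bash
cat >> h.py <<'E'
from scipy.spatial.transform import Rotation as R
def Rt(o):
    q=o['eef_rot']; return R.from_quat([q[1],q[2],q[3],q[0]])
def goto(x,y,z,yaw):
    "target TCP mm, tool x at world yaw deg, pointing down -> tool shift mm, rotvec (from measured pose)"
    o=readout.get_obs(); A=Rt(o); B=R.from_euler('z',yaw,degrees=True)*R.from_euler('x',180,degrees=True)
    d=A.inv().apply(np.array([x,y,z])-o['eef_pos']*1000)
    print('xyz',d.round(1),'rot',(A.inv()*B).as_rotvec().round(3),'at',(o['eef_pos']*1000).round(1),'t',o['time_s'])
E
python3 - <<'E'
from h import *
c=vision.camera('wrist'); print(c['hand_eye'],c['camera_matrix'],c['k1'])
goto(440,-205,280,-13.3)
E
```

```text
[[-7.97751887e-05 -9.55232050e-01 -2.95857608e-01  7.57433174e-02]
 [ 9.99999699e-01 -3.04548341e-04  7.13651317e-04 -6.25976398e-04]
 [-7.71805554e-04 -2.95857462e-01  9.55231787e-01 -1.23321039e-01]
 [ 0.00000000e+00  0.00000000e+00  0.00000000e+00  1.00000000e+00]] [[370.90734204   0.         284.0536708 ]
 [  0.         370.90734204 208.56148964]
 [  0.           0.           1.        ]] -0.06443484231951
xyz [ 339.2 -227.5  -30. ] rot [-0.001  0.     0.593] at [ 202.9 -537.6  249.6] t 0.15
```

```bash
python3 -c "
from h import *
goto(490,-213,250,-13.3)"
```

```text
xyz [ 383.1 -202.3   -0. ] rot [-0.001  0.     0.593] at [ 202.9 -537.6  249.6] t 0.15
```

Call:
play_rows(xyz=[[48,-25,0],[96,-50,0],[144,-76,0],[192,-101,0],[240,-126,0],[288,-152,0],[336,-177,0],[383,-202,0],[383,-202,0],[383,-202,0]], rot=[[0,0,0.074],[0,0,0.148],[0,0,0.222],[0,0,0.296],[0,0,0.37],[0,0,0.444],[0,0,0.518],[0,0,0.593],[0,0,0.593],[0,0,0.593]], grip=[0.5,0.5,0.5,0.5,0.5,0.5,0.5,0.5,0.5,0.5])

```text
time_s: 1.4
eef_pos: [0.4898, -0.2138, 0.25]
eef_rot: [0.0, 0.993, -0.115, -0.0]
wrist_force: [-0.6, 0.1, 0.3]
opening: 0.5
grasp_force: 0.0
```

```bash
cat >> h.py <<'E'
def wristT(o,c):
    T=np.eye(4);T[:3,:3]=Rt(o).as_matrix();T[:3,3]=o['eef_pos'];return T@c['hand_eye']
E
python3 - <<'E'
from h import *
o=readout.get_obs(); c=vision.camera('wrist'); save('w1',c); T=wristT(o,c); np.savez('pics/w1.npz',T=T,**c)
print(o['eef_pos'],o['opening'],o['dq'].round(3))
P=cloud(c,T);z=P[...,2]; hsv=cv2.cvtColor(c['color'],cv2.COLOR_RGB2HSV);H,S=hsv[...,0],hsv[...,1]
m=(H>=100)&(H<=130)&(S>120)&(z>.05)&(z<.066)&(P[...,0]>.3)&(P[...,0]<.66)
q=(P[m][:,:2]*1000).astype(np.float32);r=cv2.minAreaRect(q);print(r,m.sum(),np.median(z[m]))
m=(z>.108)&(z<.118)&(H<30)&(P[...,0]<.66)
q=(P[m][:,:2]*1000).astype(np.float32);print(cv2.minAreaRect(q))
E
```

```text
[ 0.48975167 -0.21376123  0.24995983] 0.4999859165796454 [-0.03  -0.005  0.003 -0.001  0.     0.002]
((474.2373046875, -212.89048767089844), (277.48370361328125, 211.5212860107422), 76.57389068603516) 21143 0.05700697294048451
((451.47576904296875, -301.3780212402344), (13.085869789123535, 160.20899963378906), 76.43211364746094)
```

View pics/w1.png

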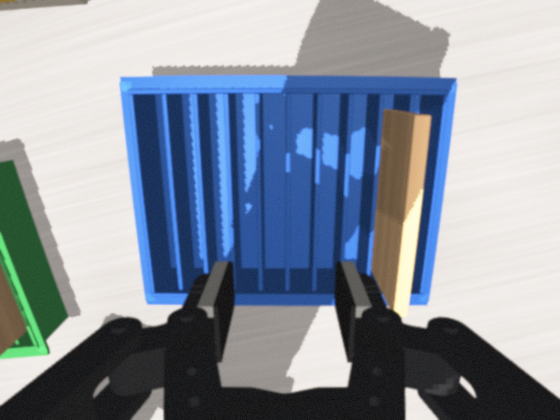

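```bash
python3 -c "
from h import *
goto(479,84,150,-5.4)"
```

```text
xyz [ -78.8 -287.9  100. ] rot [ 0.     0.001 -0.138] at [ 489.5 -214.3  250. ] t 1.45
```

Call:
play_rows(xyz=[[-13,-48,0],[-26,-96,0],[-40,-145,0],[-53,-193,0],[-66,-241,0],[-79,-289,0],[-79,-289,0],[-79,-289,33],[-79,-289,66],[-79,-289,100]], rot=[[0,0,-0.023],[0,0,-0.046],[0,0,-0.07],[0,0,-0.093],[0,0,-0.115],[0,0,-0.138],[0,0,-0.138],[0,0,-0.138],[0,0,-0.138],[0,0,-0.138]], grip=[0.5,0.5,0.5,0.5,0.5,0.5,0.5,0.5,0.5,0.5])

```text
time_s: 2.7
eef_pos: [0.48, 0.0834, 0.1495]
eef_rot: [0.0, 0.999, -0.048, 0.0]
wrist_force: [-0.5, 0.4, 0.0]
opening: 0.505
grasp_force: 0.0
```

```bash
cat > look.py <<'E'
from h import *
o=readout.get_obs(); c=vision.camera('wrist'); T=wristT(o,c)
P=cloud(c,T);z=P[...,2]; hsv=cv2.cvtColor(c['color'],cv2.COLOR_RGB2HSV);H,S=hsv[...,0],hsv[...,1]
m=((z>.108)&(z<.119)&(H<30)&(S>60)&(P[...,0]<.66)).astype(np.uint8)
k,l,s,_=cv2.connectedComponentsWithStats(m)
for i in range(1,k):
    if s[i,4]>300:
        q=(P[l==i][:,:2]*1000).astype(np.float32);print(s[i],[np.round(a,1) for a in cv2.minAreaRect(q)])
print((o['eef_pos']*1000).round(1),o['opening'])
import sys
if len(sys.argv)>1: save(sys.argv[1],c)
E
python3 look.py w2; python3 -c "
from h import *
goto(479,84,92,-5.4)"
```

```text
[ 271   90   28  281 5508] [array([487. ,  83.5]), array([ 11.7, 140.9]), np.float64(83.8)]
[  94  118   53  210 3296] [array([500.7, 158.7]), array([ 10.4, 106.1]), np.float64(85.2)]
[  0 316  22  80 664] [array([434.5, 242.9]), array([ 4.1, 49.4]), np.float64(84.2)]
[480.   83.4 149.5] 0.5045126610404278
xyz [ 2.4 -0.8 53. ] rot [ 0.001  0.007 -0.003] at [476.9  83.4 145. ] t 2.75
```

View pics/w2.png

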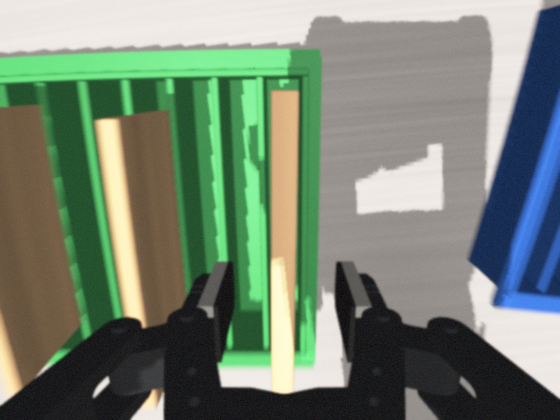

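Call:
play_rows(xyz=[[0,0,30],[0,0,58],[0,0,58],[0,0,58],[0,0,58],[0,0,58],[0,0,58],[0,0,58],[0,0,58],[0,0,58]], rot=[[0,0,0],[0,0,0],[0,0,0],[0,0,0],[0,0,0],[0,0,0],[0,0,0],[0,0,0],[0,0,0],[0,0,0]], grip=[0.5,0.5,0.3,0,0,0,0,0,0,0])

```text
time_s: 4.0
eef_pos: [0.4805, 0.0855, 0.0934]
eef_rot: [0.0, 0.999, -0.047, 0.001]
wrist_force: [-0.4, -1.0, 6.1]
opening: 0.133
grasp_force: 60.3
```

Call:
play_rows(xyz=[[0,0,-30],[0,0,-75],[0,0,-120],[3,20,-145],[10,60,-145],[19,110,-145],[28,160,-145],[34,195,-145],[37,206,-145],[37,206,-145]], rot=[[0,0,0],[0,0,0],[0,0,0],[0,0,0.02],[0,0,0.05],[0,0,0.08],[0,0,0.11],[0,0,0.14],[0,0,0.14],[0,0,0.14]], grip=[0,0,0,0,0,0,0,0,0,0])

```text
time_s: 5.25
eef_pos: [0.4969, -0.1228, 0.2369]
eef_rot: [-0.0, 0.993, -0.117, -0.0]
wrist_force: [-0.3, 0.3, -1.7]
opening: 0.132
grasp_force: 59.2
```

```bash
sed -i 's/^m=((z>.108)&(z<.119)/zt=o["eef_pos"][2]+.022 if o["eef_pos"][2]>.13 and o["opening"]<.3 else .1135\nm=((abs(z-zt)<.006)/' look.py; python3 look.py w3; python3 -c "
from h import *
goto(496,-124.4,93,-13.4)
o=readout.get_obs();print(o['opening'],o['grasp_force'])"
```

```text
[  264    88    43   303 11254] [array([ 523.3, -128.6]), array([ 13.2, 100.3]), np.float64(76.6)]
[ 496.9 -122.8  236.9] 0.1318049670137573
xyz [ -0.2   2.5 143.9] rot [-0.001  0.001  0.   ] at [ 496.9 -122.1  237. ] t 5.3
0.13236840015272233 59.20977473258972
```

View pics/w3.png

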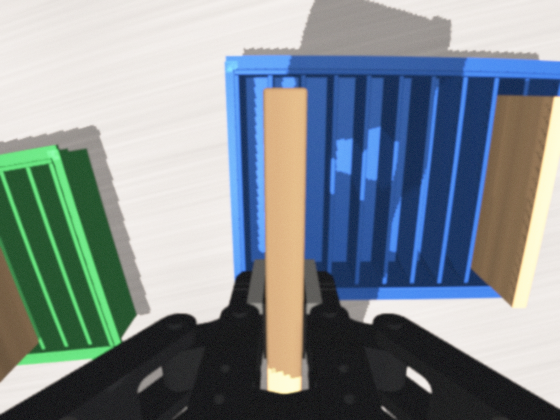

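Call:
play_rows(xyz=[[0,2.5,0],[0,2.5,35],[0,2.5,65],[0,2.5,85],[0,2.5,100],[0,2.5,115],[0,2.5,130],[0,2.5,143],[0,2.5,143],[0,2.5,143]], rot=[[0,0,0],[0,0,0],[0,0,0],[0,0,0],[0,0,0],[0,0,0],[0,0,0],[0,0,0],[0,0,0],[0,0,0]], grip=[0,0,0,0,0,0,0,0,0,0])

```text
time_s: 6.55
eef_pos: [0.4966, -0.1254, 0.0942]
eef_rot: [-0.0, 0.993, -0.117, 0.0]
wrist_force: [0.3, 0.6, -1.5]
opening: 0.133
grasp_force: 59.1
```

Call:
play_rows(xyz=[[0,0,0],[0,0,0],[0,0,0],[0,0,-30],[0,0,-70],[-15,-45,-75],[-33,-103,-75],[-51,-160,-75],[-70,-217,-75],[-88,-274,-75]], rot=[[0,0,0],[0,0,0],[0,0,0],[0,0,0],[0,0,0],[0,0,-0.03],[0,0,-0.06],[0,0,-0.09],[0,0,-0.12],[0,0,-0.14]], grip=[0.3,0.3,0.3,0.3,0.3,0.4,0.5,0.5,0.5,0.5])

```text
time_s: 7.8
eef_pos: [0.4742, 0.1635, 0.1697]
eef_rot: [-0.0, 0.999, -0.047, 0.001]
wrist_force: [0.6, 0.7, 0.5]
opening: 0.499
grasp_force: 0.0
```

```bash
python3 look.py; python3 -c "
from h import *
goto(474.7,161.3,92,-5.4)"
```

```text
[ 109   75   49  253 5139] [array([497.7, 240.1]), array([ 10.2, 138. ]), np.float64(84.4)]
[ 280   89   16  252 1876] [array([483.2, 161.6]), array([  8.2, 137.7]), np.float64(85.2)]
[   0  170   41  192 3090] [array([469.3, 320.8]), array([ 12.8, 118.4]), np.float64(83.8)]
[474.2 163.5 169.7] 0.4985711696169339
xyz [ 2.6  8.6 77.7] rot [-0.004 -0.     0.005] at [472.8 169.8 169.7] t 7.85
```

Call:
play_rows(xyz=[[0,0,0],[0,0,15],[0,0,45],[0,0,76],[0,0,76],[0,0,76],[0,0,76],[0,0,76],[0,0,76],[0,0,76]], rot=[[0,0,0],[0,0,0],[0,0,0],[0,0,0],[0,0,0],[0,0,0],[0,0,0],[0,0,0],[0,0,0],[0,0,0]], grip=[0.5,0.5,0.5,0.5,0.3,0,0,0,0,0])

```text
time_s: 9.1
eef_pos: [0.4748, 0.1617, 0.0937]
eef_rot: [-0.0, 0.999, -0.047, 0.0]
wrist_force: [0.4, -0.4, 2.5]
opening: 0.098
grasp_force: 60.7
```

Call:
play_rows(xyz=[[0,0,0],[0,0,0],[0,0,-30],[0,0,-65],[2,-27,-68],[4,-54,-68],[6,-80,-68],[6,-80,-68],[6,-80,-68],[6,-80,-35]], rot=[[0,0,0],[0,0,0],[0,0,0],[0,0,0],[0,0,0],[0,0,0],[0,0,0],[0,0,0],[0,0,0],[0,0,0]], grip=[0.4,0.4,0.4,0.4,0.5,0.5,0.5,0.5,0.5,0.5])

```text
time_s: 10.35
eef_pos: [0.4903, 0.2405, 0.1305]
eef_rot: [-0.001, 0.999, -0.047, 0.003]
wrist_force: [0.6, -0.0, -0.2]
opening: 0.496
grasp_force: 0.0
```

Call:
play_rows(xyz=[[0,0,20],[0,0,35],[0,0,35],[0,0,35],[0,0,35],[0,0,35],[0,0,35],[0,0,35],[0,0,35],[0,0,35]], rot=[[0,0,0],[0,0,0],[0,0,0],[0,0,0],[0,0,0],[0,0,0],[0,0,0],[0,0,0],[0,0,0],[0,0,0]], grip=[0.5,0.5,0.3,0,0,0,0,0,0,0])

```text
time_s: 11.6
eef_pos: [0.4887, 0.2408, 0.0941]
eef_rot: [-0.0, 0.999, -0.047, 0.001]
wrist_force: [-1.7, -0.9, 6.2]
opening: 0.098
grasp_force: 59.4
```

Call:
play_rows(xyz=[[0,0,0],[0,0,0],[0,0,-30],[0,0,-65],[-2,-27,-68],[-4,-54,-68],[-5,-78,-68],[-5,-78,-68],[-5,-78,-68],[-5,-78,-35]], rot=[[0,0,0],[0,0,0],[0,0,0],[0,0,0],[0,0,0],[0,0,0],[0,0,0],[0,0,0],[0,0,0],[0,0,0]], grip=[0.4,0.4,0.4,0.4,0.5,0.5,0.5,0.5,0.5,0.5])

```text
time_s: 12.85
eef_pos: [0.4926, 0.3188, 0.1306]
eef_rot: [-0.001, 0.999, -0.047, 0.003]
wrist_force: [0.4, 0.6, -0.4]
opening: 0.499
grasp_force: 0.0
```

Call:
play_rows(xyz=[[0,0,20],[0,0,35],[0,0,35],[0,0,35],[0,0,35],[0,0,35],[0,0,35],[0,0,35],[0,0,35],[0,0,35]], rot=[[0,0,0],[0,0,0],[0,0,0],[0,0,0],[0,0,0],[0,0,0],[0,0,0],[0,0,0],[0,0,0],[0,0,0]], grip=[0.5,0.5,0.3,0,0,0,0,0,0,0])

```text
time_s: 14.1
eef_pos: [0.4907, 0.319, 0.0939]
eef_rot: [-0.0, 0.999, -0.047, 0.0]
wrist_force: [-2.6, -0.1, 5.0]
opening: 0.131
grasp_force: 59.7
```

Call:
play_rows(xyz=[[0,0,-30],[0,0,-75],[0,0,-120],[2,20,-147],[5,60,-147],[9,110,-147],[13,165,-147],[17,220,-147],[22,275,-147],[26,330,-147]], rot=[[0,0,0],[0,0,0],[0,0,0],[0,0,0.02],[0,0,0.04],[0,0,0.06],[0,0,0.08],[0,0,0.1],[0,0,0.12],[0,0,0.14]], grip=[0,0,0,0,0,0,0,0,0,0])

```text
time_s: 15.35
eef_pos: [0.4847, -0.0138, 0.2398]
eef_rot: [-0.0, 0.993, -0.117, -0.0]
wrist_force: [-0.1, -0.4, -0.5]
opening: 0.131
grasp_force: 58.9
```

```bash
python3 -c "
from h import *
goto(483.2,-175,240,-13.4)
o=readout.get_obs();print(o['opening'],o['dq'].round(2))"
```

```text
xyz [ 36.1 157.1  -0.2] rot [-0.     0.    -0.001] at [484.7 -13.8 239.8] t 15.35
0.13057872815702498 [-0.92 -0.05  0.04 -0.   -0.   -0.75]
```

Call:
play_rows(xyz=[[12,52,0],[23,102,0],[31,138,0],[36,155,0],[36,158,0],[36,158,0],[36,158,0],[36,158,0],[36,158,0],[36,158,0]], rot=[[0,0,0],[0,0,0],[0,0,0],[0,0,0],[0,0,0],[0,0,0],[0,0,0],[0,0,0],[0,0,0],[0,0,0]], grip=[0,0,0,0,0,0,0,0,0,0])

```text
time_s: 16.6
eef_pos: [0.4836, -0.174, 0.2403]
eef_rot: [-0.0, 0.993, -0.117, 0.0]
wrist_force: [-0.7, -1.0, -2.1]
opening: 0.136
grasp_force: 58.8
```

```bash
python3 look.py w4; python3 -c "
from h import *
goto(483.2,-175,94,-13.4)"
```

```text
[  264    84    43   308 11413] [array([ 509.9, -179.7]), array([ 13.2, 102.5]), np.float64(76.8)]
[ 483.6 -174.   240.3] 0.1361074452078999
xyz [ -0.2   1.  146.3] rot [-0. -0. -0.] at [ 483.6 -174.1  240.3] t 16.65
```

View pics/w4.png

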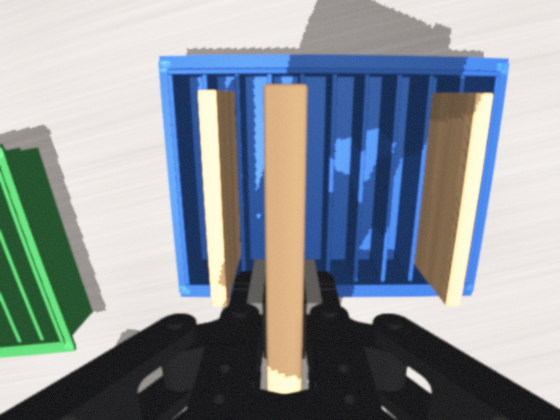

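The first board (cols 200–240) stands in the blue tray, upright; the held one (cols 264–307) is over its slot, 1 mm off. Lowering.

Call:
play_rows(xyz=[[0,1,0],[0,1,35],[0,1,65],[0,1,88],[0,1,103],[0,1,118],[0,1,133],[0,1,146],[0,1,146],[0,1,146]], rot=[[0,0,0],[0,0,0],[0,0,0],[0,0,0],[0,0,0],[0,0,0],[0,0,0],[0,0,0],[0,0,0],[0,0,0]], grip=[0,0,0,0,0,0,0,0,0,0])

```text
time_s: 17.9
eef_pos: [0.4834, -0.1752, 0.0941]
eef_rot: [0.0, 0.993, -0.117, 0.0]
wrist_force: [-0.3, -0.5, -0.4]
opening: 0.134
grasp_force: 58.9
```

Call:
play_rows(xyz=[[0,0,0],[0,0,0],[0,0,0],[0,0,-30],[0,0,-70],[0,0,-110],[0,0,-150],[0,0,-160],[0,0,-160],[0,0,-160]], rot=[[0,0,0],[0,0,0],[0,0,0],[0,0,0],[0,0,0],[0,0,0],[0,0,0],[0,0,0],[0,0,0],[0,0,0]], grip=[0.3,0.3,0.3,0.3,0.3,0.3,0.3,0.3,0.3,0.3])

```text
time_s: 19.15
eef_pos: [0.4825, -0.1747, 0.2524]
eef_rot: [-0.001, 0.993, -0.117, -0.001]
wrist_force: [0.1, -0.5, -0.2]
opening: 0.302
grasp_force: 0.0
```

```bash
python3 - <<'E'
from h import *
c=vision.camera('scene'); save('scene1',c); P=cloud(c,c['extrinsics']); z=P[...,2]
hsv=cv2.cvtColor(c['color'],cv2.COLOR_RGB2HSV)
m=((z>.065)&(z<.13)&(hsv[...,0]<30)&(hsv[...,1]>60)&(P[...,0]<.62)&(P[...,0]>.35)&(abs(P[...,1])<.4)).astype(np.uint8)
k,l,s,_=cv2.connectedComponentsWithStats(m)
for i in range(1,k):
    if s[i,4]>150: print(s[i],np.percentile(z[l==i],98).round(4),P[l==i].mean(0).round(3))
E
```

```text
[259 125  57  23 915] 0.1141 [ 0.453 -0.298  0.093]
[ 269  152   68   37 1869] 0.1155 [ 0.494 -0.142  0.096]
[ 343  231   71   37 1202] 0.1153 [0.478 0.164 0.094]
[ 358  258   75   40 1261] 0.1153 [0.492 0.243 0.095]
```

View pics/scene1.png

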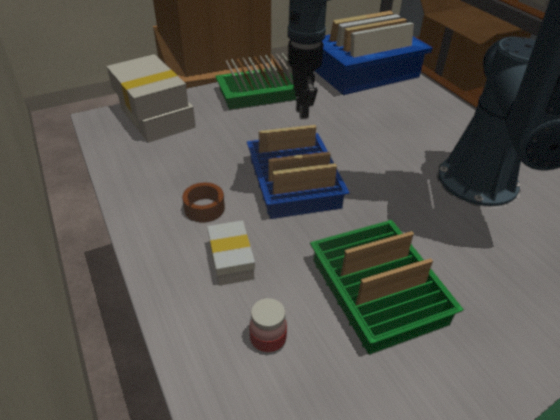

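The scene picture shows three upright boards in the blue tray (cols 258–337, rows 125–190) and two in the green (cols 343–433). Every measured top is about 114–115 mm high, so they are all fully down. The carton, tape roll and jar have not moved, so I'm handing in.

```bash
python3 -c "
from h import *
print(ctrl.hand_in())"
```

```text
the job is handed in; nothing more can be done
None
```

I moved the two 12 mm boards (finger opening about 0.13) from the green tray to the blue one, left the two 9 mm boards (about 0.10) in the green tray, and handed the job in at about 19 s; no verdict was returned.

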